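# Pack the dominoes and dice away

### The job

Pack the game away: lay the three large dominoes gently in the wooden domino box, one flat and face up in each of its three compartments, and drop the two dice one after the other through the neck of the clear jar, which must stay standing. The two small travel dominoes and the sugar lump do not belong to the game: leave them where they lie.

Things in the scene. Friction and masses are not known exactly. Their poses are not given: they have to be found in the camera images.
- domino_a: large ivory domino with black pips, 56 (its x) x 28 (its y) x 12 mm high, lying flat, face up; origin at the centre of its underside, z up
- domino_b: large ivory domino with black pips, 56 (its x) x 28 (its y) x 12 mm high, lying flat, face up; origin at the centre of its underside, z up
- domino_c: large ivory domino with black pips, 56 (its x) x 28 (its y) x 12 mm high, lying flat, face up; origin at the centre of its underside, z up
- die_a: ivory die with black pips, a 20 mm cube, loose on the table; origin at its centre, axes along its edges
- die_b: ivory die with black pips, a 20 mm cube, loose on the table; origin at its centre, axes along its edges
- travel_a: small travel domino, ivory with black pips like the large ones but only 40 (its x) x 20 (its y) x 8 mm high, lying flat; not of this set: leave it; origin at the centre of its underside
- travel_b: small travel domino, ivory with black pips like the large ones but only 40 (its x) x 20 (its y) x 8 mm high, lying flat; not of this set: leave it; origin at the centre of its underside
- sugar_lump: white oblong sugar lump without pips, 30 (its x) x 18 (its y) x 12 mm high: leave it; origin at the centre of its underside
- domino_box: brown open wooden domino box, loose, 700 g, 210 (its x) x 96 (its y) x 16 mm high; origin at the centre of its underside, z up. Three equal compartments in a row along its x, centred at x = -68, 0 and +68 mm (y = 0), each 62 mm along the box's x and 84 mm along its y, so a domino fits best with its length along the box's y. Their floor is 6 mm above the box's underside, walls and dividers are 6 mm thick and rise 10 mm above that floor
- jar: clear plastic jar standing upright, loose, 500 g, 95 mm high, open at the top; body 84 mm across, shoulder rising from 62 to 80 mm height, then a round neck 52 mm outside and 46 mm inside up to the rim; floor 6 mm thick; origin at the centre of its underside, z up along its axis
Not all that is in view belongs to the job. Leave any blue look-alike of the die_b alone. Leave any yellow look-alike of the domino_c alone.

How it is judged:
By the outcome, as a careful person would: the job done as asked, in the order asked, and still so for the second after the job is handed in, with the robot touching nothing.
It also fails if it takes over 125 s, if anything falls off the work surface, if the arm or the gripper's body presses on something with over 40 N, if the wrist force passes 120 N, or if a joint passes its speed limit or range.

### The arm

A 6-joint arm with a two-finger parallel gripper is mounted at the origin on the work surface. World frame = base frame: x ahead of the robot, y to its left, z up, the work surface at z = 0. Lengths are in mm, angles in rad, forces in N, time in s.
With the tool pointing down it reaches from about 250 to 800 mm from the base axis. Payload 3.9 kg.
Tool frame: the origin (TCP) lies at the very end of the fingers, on their centre line; the grasp point (between the pads) lies behind it (grip_point_offset is the z of the grasp point in the tool frame, in mm); z points along the fingers, y is the line along which they close (so a half turn about z gives the same grasp; the last joint's range is limited). The gripper opens to 85 mm and grips with 20 to 120 N. Pads are 22 mm wide; open, the fingers measure 114 mm over their backs; the gripper's body (76 mm by 85 mm) begins 54 mm behind the grasp point. The pads swing forward as they close: fully open they stand 13 mm farther back than shut.
Start: joints at [1.18, 0.26, -0.138, 1.173, 0, 1.571], TCP at [199.982, 485.41, 231.304] pointing down, gripper open.
Joint ranges: [-2.78, 2.78], [-0.83, 1.72], [-1.28, 1.37], [-1.9, 2.12], [-1.57, 1.48], [-3.14, 3.14]. Speed limits (rad/s): [2.57, 2.57, 3.14, 3.14, 3.14, 3.14].

### API

Orientations are given as a unit quaternion [w, x, y, z].
In Python, from workcell import * gives the robot as it stands.
- The arm moves only by the tool carry_out, never from a script. Its argument "steps" is a list of rows, each a list of 5 numbers: the closure, from -1 (fully open) to 1 (shut), so that 0 is half open, then the shift along the tool's x, y, z in cm, then the turn about the tool's z in rad. A call has 1 to 8 rows; each row shifts and turns the commanded pose from where the row before left it, along the tool's axes as they then stand; what a row does not reach is not made up. A row lasts 1/8 s, in which the tool goes at most 62.5 mm and 10.7 degrees, less where a joint would pass 70% of its speed; a pose out of reach is approached as far as the arm can. A call is refused whole if a number of a shift passes 6.25 or a number of a turn 0.188, either way. A call with a gripper value outside its range is refused whole. The fingers move at their own pace and stop on an object; the grip force is fixed at half the most. Time passes only in rows, so rows that do not move let the fingers close. It gives the time, the measured TCP pose, the force, the opening and the grip force at its end, in the units of the state.
- get_obs(): the state, without advancing time (a new reading comes with each control period).
- get_image(name): name is "scene" or "top"; returns (picture, depth): 384x512x3 uint8, red, green, blue; 384x512 float32, mm along the optical axis (not along the pixel's ray), 0 where there is no reading.
- get_calibration(name): a dict with "intrinsics" (3x3 intrinsics, pixels), "R" (3x3) and "t" (3): a world point X has camera coordinates R X + t. Camera axes: x right, y down, z forward; pixel columns grow to the right and rows downward; lengths in mm; the calibration is good to about 2 mm. A picture is of the moment at which its call begins. get_calibration takes no time and is no camera call.
- hand_in(): hands the job in; it is judged then, once.
The state is a dict: "clock": time; "q": joint angles; "dq": joint speeds; "joint_torque": joint torques, N m; "position": TCP position; "tcp_rot": TCP orientation; "ft_force": force on the tool from outside, world axes, zero at the start; "wrist_torque": the same for the moment, N m; "finger_gap": finger opening in mm; "finger_force": force on a finger pad.
Only numpy, scipy, OpenCV 4.12 (cv2) and the standard library are available. Lean on these libraries where they do the work, as an engineer would, in place of code of your own. Each camera call takes 0.05 s, during which the arm holds its last target. There are 200 camera calls.

## Working session

There is one attempt and no reset: what is moved stays moved. The work goes in short steps, Python scripts to look and compute and a tool call to move; the robot and the scene stay as the last step left them, time stands still between calls to the robot, and variables do not carry over. Pictures are saved under pics/ and viewed, at most 14 in all, crops included, and the job is handed in when it is done.

Besides the shell and the picture viewer there is one more tool, called after "Emit:" in YAML: its name, and indented under it one key for each argument. carry_out: Moves the arm, as the interface text tells. Its arguments: {"type":"object","properties":{"steps":{"type":"array"}},"required":["steps"]}

```bash
mkdir -p pics
python3 - <<'E'
from workcell import *
import cv2,numpy as np
o=get_obs();print(o)
for n in("top","scene"):
    p,d=get_image(n);c=get_calibration(n);print(n,c)
    np.savez(f"pics/{n}0.npz",p=p,d=d)
    cv2.imwrite(f"pics/{n}0.png",cv2.resize(p[:,:,::-1],(800,600),interpolation=cv2.INTER_CUBIC))
E
```

```text
{'clock': 0.0, 'q': array([ 1.17998225e+00,  2.60660519e-01, -1.39381118e-01,  1.17271231e+00,
       -1.52303880e-05,  1.57079986e+00]), 'dq': array([ 4.05113703e-04, -6.42847169e-05, -7.12085421e-04, -2.60468482e-04,
        2.89716322e-04,  2.66320457e-04]), 'joint_torque': array([ 6.87339580e-04, -4.05676174e+01,  2.53924048e+01,  1.87029981e-02,
        2.00855297e-04, -5.83345766e-06]), 'position': array([199.73486983, 484.77248458, 230.472679  ]), 'tcp_rot': array([-1.82579554e-04,  1.94167476e-01,  9.80967906e-01, -9.61661149e-04]), 'ft_force': array([-0.42070019,  0.07546854,  0.02787223]), 'wrist_torque': array([-0.01309873, -0.01103051,  0.00415397]), 'finger_force': 0.0, 'finger_gap': 85.07763549040098}
top {'intrinsics': array([[450.64367758,   0.        , 256.54568986],
       [  0.        , 450.64367758, 195.91604469],
       [  0.        ,   0.        ,   1.        ]]), 'R': array([[ 0.00400715, -0.99998617,  0.00340579],
       [-0.97969   , -0.00460857, -0.2004651 ],
       [ 0.20047803, -0.00253333, -0.97969492]]), 't': array([  -5.20487168,  510.40375134, 1017.74778675])}
scene {'intrinsics': array([[346.42647693,   0.        , 254.28309077],
       [  0.        , 346.42647693, 188.64224486],
       [  0.        ,   0.        ,   1.        ]]), 'R': array([[-0.55179363,  0.83395513, -0.00652992],
       [ 0.57603218,  0.37545126, -0.72610143],
       [-0.60308434, -0.40441958, -0.6875566 ]]), 't': array([ 278.86050886, -248.3203299 ,  996.90099439])}
```

View pics/top0.png

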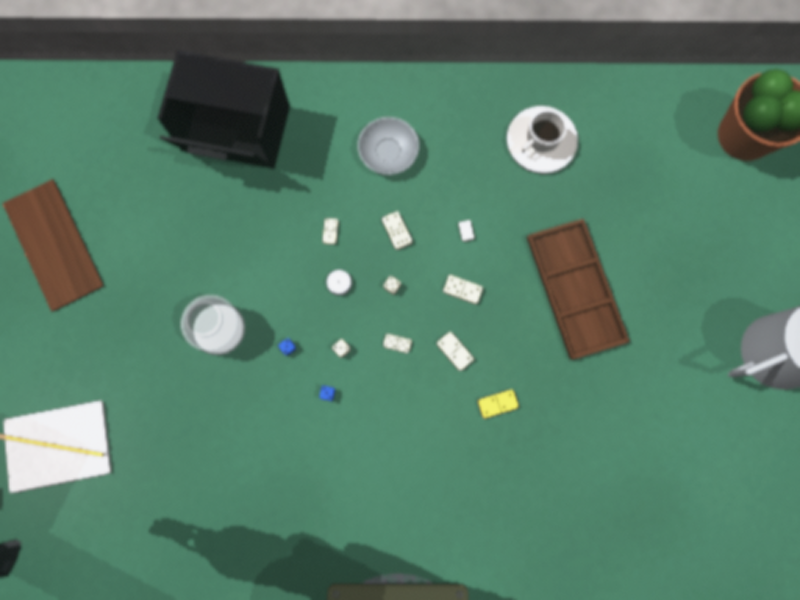

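View pics/scene0.png

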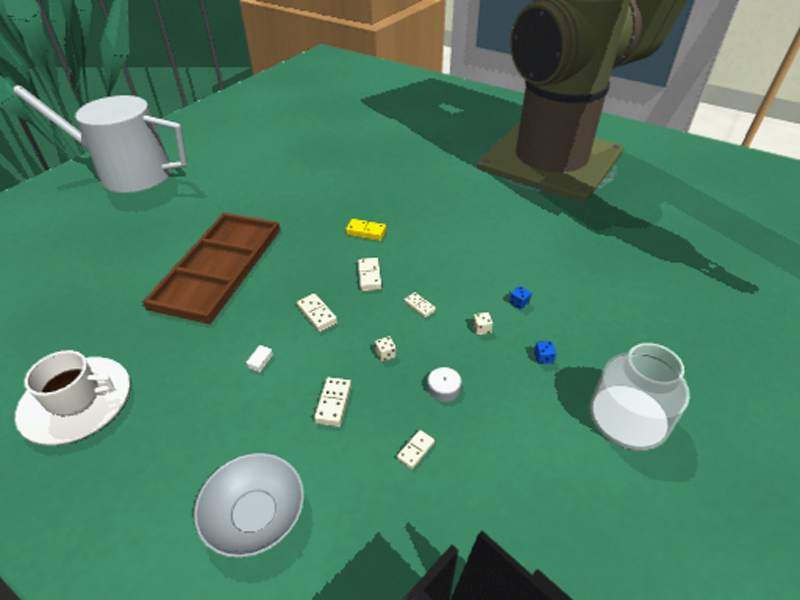

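Top view (800x600 scale): large dominoes at (397,230), (463,289) and (455,351). Dice at (393,285) and (342,348), travel dominoes at (330,231) and (397,343), sugar at (466,230), box at (578,290), jar at (212,325). The scene view agrees. Next I measure poses.

```bash
cat > h.py <<'E'
import cv2,numpy as np
from workcell import *
def ray(n,uv,z):
    c=get_calibration(n);uv=np.atleast_2d(np.asarray(uv,float))
    K,R,t=c["intrinsics"],c["R"],c["t"]
    d=(np.linalg.inv(K)@np.c_[uv,np.ones(len(uv))].T).T@R
    C=-R.T@t
    return C+d*((z-C[2])/d[:,2])[:,None]
def proj(n,X):
    c=get_calibration(n);q=(c["R"]@np.atleast_2d(X).T).T+c["t"];p=(c["intrinsics"]@q.T).T
    return p[:,:2]/p[:,2:]
def blobs(n,p,mask,z,amin=15,amax=3000):
    "rects of the blobs, worked out on plane z: centre, size, angle of long side"
    out=[]
    cs,_=cv2.findContours(mask,cv2.RETR_EXTERNAL,cv2.CHAIN_APPROX_NONE)
    for c in cs:
        if not amin<cv2.contourArea(c)<amax: continue
        P=ray(n,c[:,0,:],z)[:,:2].astype(np.float32)
        (x,y),(w,h),a=cv2.minAreaRect(P)
        if w<h: w,h,a=h,w,a+90
        out.append((c[:,0].mean(0).round(0),round(x,1),round(y,1),round(w,1),round(h,1),round((a+90)%180-90,1)))
    return out
def ivory(p):
    h=cv2.cvtColor(p,cv2.COLOR_RGB2HSV)
    m=((h[...,1]<70)&(h[...,2]>150)).astype(np.uint8)*255
    return cv2.morphologyEx(m,cv2.MORPH_CLOSE,np.ones((3,3)))
def brown(p):
    h=cv2.cvtColor(p,cv2.COLOR_RGB2HSV)
    return (((h[...,0]<20)|(h[...,0]>170))&(h[...,1]>70)&(h[...,2]>30)).astype(np.uint8)*255
E
python3 - <<'E'
from h import *
for n in("top","scene"):
    f=np.load(f"pics/{n}0.npz");p,d=f["p"],f["d"]
    print(n,"ivory z=10")
    for b in blobs(n,p,ivory(p),10,amax=700): print(*b)
    print("brown z=16")
    for b in blobs(n,p,brown(p),16,1000,9000): print(*b)
f=np.load("pics/top0.npz");p=f["p"][170:250,90:190];q=np.load("pics/scene0.npz")["p"][205:305,360:460]
v=np.hstack([cv2.resize(p,(400,320),interpolation=2),cv2.resize(q,(400,400),interpolation=2)[:320]])
cv2.imwrite("pics/jar.png",v[:,:,::-1])
E
```

```text
top ivory z=10
[218. 222.] 453.6 90.6 24.1 21.0 -44.1
[254. 219.] 461.3 3.8 43.3 25.7 76.1
[291. 224.] 449.5 -86.6 59.7 32.1 40.0
[499. 223.] 449.5 -600.4 141.5 61.7 -46.6
[250. 181.] 555.7 12.6 23.8 22.5 -26.9
[296. 184.] 549.0 -100.1 59.1 33.4 70.1
[216. 180.] 560.2 96.6 38.3 37.5 0.3
[298. 147.] 646.5 -106.7 35.0 22.1 11.1
[211. 147.] 644.5 113.0 43.7 23.7 -4.8
[253. 146.] 646.7 5.3 61.2 32.1 24.3
brown z=16
[369. 185.] 549.1 -280.9 208.6 96.0 17.3
[ 34. 157.] 617.1 554.7 201.1 87.3 28.8
scene ivory z=10
[266. 287.] 642.8 113.4 41.5 21.5 -4.8
[213. 257.] 643.2 4.3 62.7 29.6 25.7
[284. 243.] 550.8 94.0 36.3 35.7 -56.8
[166. 229.] 642.6 -106.8 35.3 24.2 11.6
[247. 222.] 546.8 11.0 34.2 21.2 50.3
[309. 206.] 445.1 91.0 35.5 22.1 34.5
[203. 199.] 543.9 -99.6 64.5 30.2 69.4
[269. 194.] 459.6 5.0 44.1 22.7 72.8
[236. 175.] 446.5 -86.4 67.7 29.0 39.9
[109. 105.] 399.7 -558.7 34.2 16.1 -33.2
[30. 71.] 393.8 -962.7 364.5 20.1 79.8
[286.  23.] -488.8 -492.0 591.6 24.7 28.7
brown z=16
[136. 172.] 549.4 -276.8 221.6 105.1 17.2
[220.  19.] -306.2 -752.7 633.7 576.6 -57.9
```

View pics/jar.png

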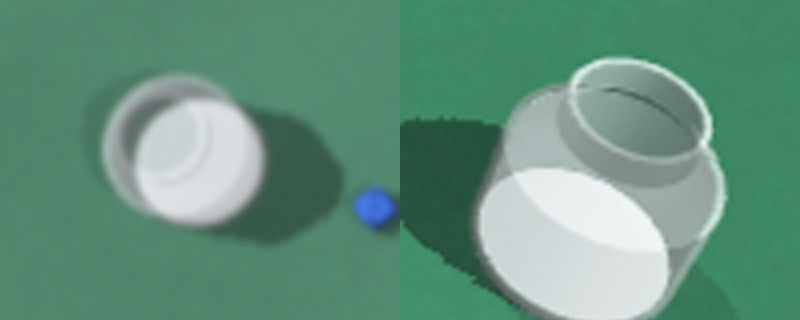

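```bash
cat >> h.py <<'E'
def plan(x,y,z,ang,grip,n=8,still=1):
    "rows from the measured pose to target; ang = world angle (deg) of tool y"
    o=get_obs();p=o["position"];w,a,b,c=o["tcp_rot"]
    cur=np.arctan2(1-2*(a*a+c*c),2*(a*b-w*c))
    tot=np.radians(ang)-cur
    tot=(tot+np.pi)%(2*np.pi)-np.pi if abs(tot)>np.pi*1.5 else tot
    D=np.array([x,y,z])-p;m=n-still
    print("at",p.round(1),"ang",round(np.degrees(cur),1),"delta",D.round(1),"turn",round(np.degrees(tot),1),"gap",round(o["finger_gap"],1),"t",round(o["clock"],2),"F",o["ft_force"].round(1))
    for i in range(n):
        if i>=m: print([grip,0,0,0,0],end=',');continue
        th=cur+tot*i/m;yy=np.array([np.cos(th),np.sin(th)]);xx=np.array([-yy[1],yy[0]])
        # tool z down: x = y cross z
        d=D/m/10
        print([grip,round(float(d[:2]@xx),2),round(float(d[:2]@yy),2),round(float(-d[2]),2),round(float(-tot/m),3)],end=',')
    print()
E
python3 - <<'E'
from h import *
import workcell;print([k for k in dir(workcell) if not k.startswith('_')][:40])
print("rim(scene)",ray("scene",[[419.8,231.8]],95),"floor(top)",ray("top",[[139.6,210.1]],6),ray("top",[[139.6,210.1]],0))
for n in("top","scene"):
    c=get_calibration(n);print(-c["R"].T@c["t"])
f=np.load("pics/top0.npz")["p"];q=np.load("pics/scene0.npz")["p"]
for n,uvs,p in(("d",((250,181),(218,222)),f),):
    v=np.hstack([cv2.resize(p[b-16:b+16,a-16:a+16],(400,400),interpolation=2) for a,b in uvs])
    cv2.imwrite("pics/dice.png",v[:,:,::-1])
plan(645,5,110,115,-0.2,n=16)
E
```

```text
['MotionError', 'get_calibration', 'get_image', 'get_obs', 'grip_point_offset', 'hand_in']
rim(scene) [[478.89684084 285.35993215  95.        ]] floor(top) [[482.82458375 284.27500614   6.        ]] [[483.84963898 285.83643589   0.        ]]
[ 2.96022241e+02 -2.74280253e-01  1.09941821e+03]
[898.12933126 263.84131112 506.94105095]
at [199.7 484.8 230.5] ang 67.6 delta [ 445.3 -479.8 -120.5] turn 47.4 gap 85.4 t 0.1 F [ 0.  -0.4  0.3]
[-0.2, -3.96, -1.83, 0.8, -0.055],[-0.2, -3.86, -2.04, 0.8, -0.055],[-0.2, -3.74, -2.25, 0.8, -0.055],[-0.2, -3.61, -2.45, 0.8, -0.055],[-0.2, -3.47, -2.65, 0.8, -0.055],[-0.2, -3.32, -2.84, 0.8, -0.055],[-0.2, -3.15, -3.02, 0.8, -0.055],[-0.2, -2.98, -3.18, 0.8, -0.055],[-0.2, -2.8, -3.34, 0.8, -0.055],[-0.2, -2.62, -3.49, 0.8, -0.055],[-0.2, -2.42, -3.63, 0.8, -0.055],[-0.2, -2.21, -3.76, 0.8, -0.055],[-0.2, -2.0, -3.88, 0.8, -0.055],[-0.2, -1.79, -3.98, 0.8, -0.055],[-0.2, -1.57, -4.07, 0.8, -0.055],[-0.2, 0, 0, 0, 0],
```

View pics/dice.png

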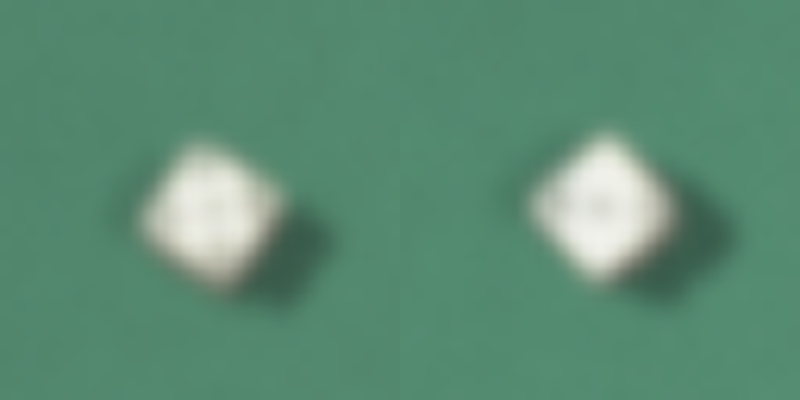

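Emit:
carry_out:
  steps:
    - [-0.2,-3.96,-1.83,0.8,-0.055]
    - [-0.2,-3.86,-2.04,0.8,-0.055]
    - [-0.2,-3.74,-2.25,0.8,-0.055]
    - [-0.2,-3.61,-2.45,0.8,-0.055]
    - [-0.2,-3.47,-2.65,0.8,-0.055]
    - [-0.2,-3.32,-2.84,0.8,-0.055]
    - [-0.2,-3.15,-3.02,0.8,-0.055]
    - [-0.2,-2.98,-3.18,0.8,-0.055]

```text
clock: 1.1
position: [437.9, 228.1, 166.7]
tcp_rot: [-0.0, -0.025, 1.0, -0.0]
ft_force: [-0.0, -0.0, -0.2]
finger_gap: 51.1
finger_force: 0.0
```

```bash
python3 -c "
from h import *
plan(645,5,110,115,-0.2,n=8)"
```

```text
at [437.9 228.1 166.7] ang 92.9 delta [ 207.1 -223.1  -56.7] turn 22.1 gap 51.1 t 1.1 F [-0.  -0.  -0.2]
[-0.2, -2.79, -3.33, 0.81, -0.055],[-0.2, -2.6, -3.48, 0.81, -0.055],[-0.2, -2.41, -3.62, 0.81, -0.055],[-0.2, -2.21, -3.75, 0.81, -0.055],[-0.2, -2.0, -3.86, 0.81, -0.055],[-0.2, -1.78, -3.97, 0.81, -0.055],[-0.2, -1.56, -4.06, 0.81, -0.055],[-0.2, 0, 0, 0, 0],
```

Emit:
carry_out:
  steps:
    - [-0.2,-2.79,-3.33,0.81,-0.055]
    - [-0.2,-2.6,-3.48,0.81,-0.055]
    - [-0.2,-2.41,-3.62,0.81,-0.055]
    - [-0.2,-2.21,-3.75,0.81,-0.055]
    - [-0.2,-2.0,-3.86,0.81,-0.055]
    - [-0.2,-1.78,-3.97,0.81,-0.055]
    - [-0.2,-1.56,-4.06,0.81,-0.055]
    - [-0.2,0,0,0,0]

```text
clock: 2.1
position: [645.2, 3.5, 109.0]
tcp_rot: [-0.0, -0.214, 0.977, -0.0]
ft_force: [-1.1, 0.0, 0.0]
finger_gap: 51.4
finger_force: 0.0
```

Run:
```python
from h import *
plan(645,5,5,115,-0.2,n=6)
p,d=get_image("scene")
print(grip_point_offset)
u=proj("scene",[get_obs()["position"],[645,5,12]]);print(u)
q=cv2.resize(p[170:300,130:300],(800,612),interpolation=2)[:600];cv2.imwrite("pics/a1.png",q[:,:,::-1])
```

```text
at [645.2   3.5 109. ] ang 114.7 delta [  -0.2    1.5 -104. ] turn 0.3 gap 51.4 t 2.1 F [-1.1  0.   0. ]
[-0.2, -0.01, 0.03, 2.08, -0.001],[-0.2, -0.01, 0.03, 2.08, -0.001],[-0.2, -0.01, 0.03, 2.08, -0.001],[-0.2, -0.01, 0.03, 2.08, -0.001],[-0.2, -0.01, 0.03, 2.08, -0.001],[-0.2, 0, 0, 0, 0],
-18.700000000000003
[[206.6677571  217.99317393]
 [211.99411964 256.10550075]]
```

View pics/a1.png

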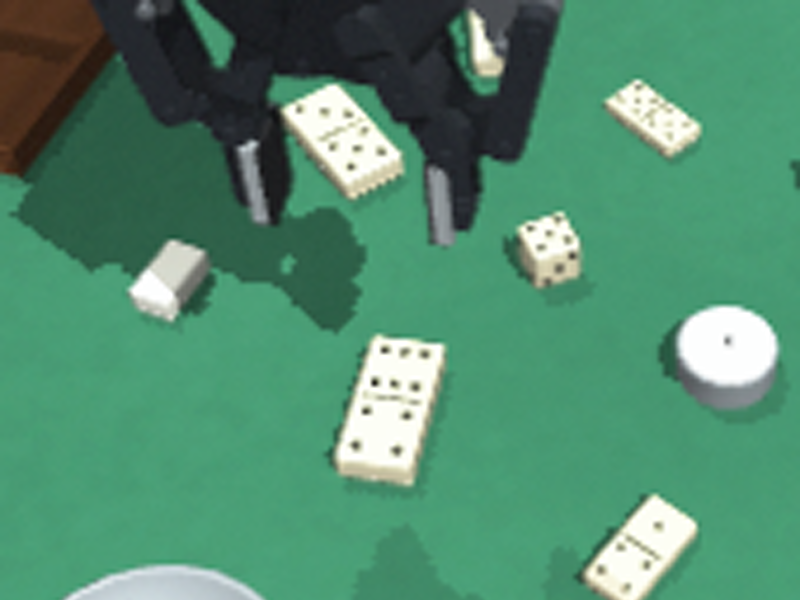

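Fingers straddle the line of the domino (tips at crop (262,222) and (440,243), domino at (390,410)). I descend and close.

Emit:
carry_out:
  steps:
    - [-0.2,0.01,0.03,2.5,0]
    - [-0.2,0,0.03,2.5,0]
    - [-0.2,0,0.03,2.5,0]
    - [-0.2,0,0.03,1.8,0]
    - [-0.2,0,0.03,1.1,0]
    - [-0.2,0,0,0,0]
    - [1,0,0,0,0]
    - [1,0,0,0,0]

```text
clock: 3.15
position: [644.3, 7.4, 8.0]
tcp_rot: [0.001, -0.215, 0.977, -0.0]
ft_force: [0.0, 0.6, 3.6]
finger_gap: 25.4
finger_force: 59.2
```

Emit:
carry_out:
  steps:
    - [1,0,0,0,0]
    - [1,0,0,0,0]
    - [1,0,0,-1.5,0]
    - [1,0,0,-3,0]
    - [1,0,0,-3,0]
    - [1,0,0,0,0]

```text
clock: 3.9
position: [645.9, 7.2, 85.1]
tcp_rot: [0.003, -0.215, 0.977, -0.001]
ft_force: [0.4, -0.6, -0.6]
finger_gap: 25.4
finger_force: 59.0
```

Run:
```python
from h import *
plan(614,-261,75,197.3,1,n=10)
p,d=get_image("scene")
t,_=get_image("top")
q=np.hstack([cv2.resize(p[170:270,150:250],(400,400),interpolation=2),cv2.resize(t[110:180,220:290],(400,400),interpolation=2)]);cv2.imwrite("pics/a2.png",q[:,:,::-1])
```

```text
at [645.9   7.2  85.1] ang 114.9 delta [ -31.9 -268.2  -10.1] turn 82.4 gap 25.4 t 3.9 F [ 0.4 -0.6 -0.6]
[1, 1.57, -2.55, 0.11, -0.16],[1, 1.96, -2.27, 0.11, -0.16],[1, 2.3, -1.93, 0.11, -0.16],[1, 2.58, -1.54, 0.11, -0.16],[1, 2.79, -1.11, 0.11, -0.16],[1, 2.93, -0.65, 0.11, -0.16],[1, 3.0, -0.18, 0.11, -0.16],[1, 2.99, 0.3, 0.11, -0.16],[1, 2.9, 0.77, 0.11, -0.16],[1, 0, 0, 0, 0],
```

View pics/a2.png

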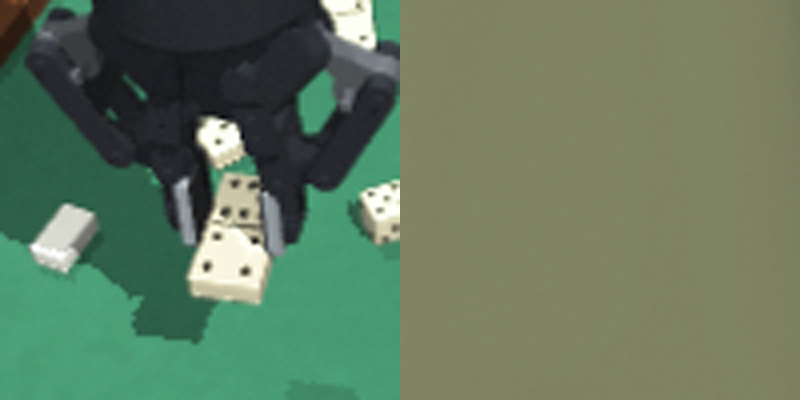

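Domino a is held level at the middle (scene crop (230,240)); the top view is blocked by the arm. I carry it to the far compartment.

Emit:
carry_out:
  steps:
    - [1,1.57,-2.55,0.11,-0.16]
    - [1,1.96,-2.27,0.11,-0.16]
    - [1,2.3,-1.93,0.11,-0.16]
    - [1,2.58,-1.54,0.11,-0.16]
    - [1,2.79,-1.11,0.11,-0.16]
    - [1,2.93,-0.65,0.11,-0.16]
    - [1,3.0,-0.18,0.11,-0.16]
    - [1,2.99,0.3,0.11,-0.16]

```text
clock: 5.0
position: [613.6, -231.8, 70.9]
tcp_rot: [0.001, 0.758, -0.653, -0.002]
ft_force: [-0.1, 0.3, -0.5]
finger_gap: 25.4
finger_force: 59.0
```

```bash
python3 -c "
from h import *
plan(614,-261,45,197.3,1,n=4,still=2)"
```

```text
at [ 613.6 -231.8   70.9] ang -171.5 delta [  0.4 -29.2 -25.9] turn 8.8 gap 25.4 t 5.0 F [-0.1  0.3 -0.5]
[1, 1.45, 0.2, 1.3, -0.077],[1, 1.43, 0.31, 1.3, -0.077],[1, 0, 0, 0, 0],[1, 0, 0, 0, 0],
```

Emit:
carry_out:
  steps:
    - [1,1.45,0.2,1.3,-0.077]
    - [1,1.43,0.31,1.3,-0.077]
    - [1,0,0,0,0]
    - [1,0,0,0,0]

```text
clock: 5.5
position: [614.7, -259.8, 46.2]
tcp_rot: [0.0, 0.804, -0.595, -0.001]
ft_force: [-0.1, -0.7, 0.3]
finger_gap: 25.4
finger_force: 59.0
```

Run:
```python
from h import *
plan(614,-261,15,197.3,1,n=4)
p,d=get_image("scene")
print(proj("scene",[[614,-261,16],[549,-281,16]]))
q=cv2.resize(p[120:220,80:210],(780,600),interpolation=2);cv2.imwrite("pics/a3.png",q[:,:,::-1])
```

```text
at [ 614.7 -259.8   46.2] ang -163.0 delta [ -0.7  -1.2 -31.2] turn 0.3 gap 25.4 t 5.5 F [-0.1 -0.7  0.3]
[1, 0.03, 0.04, 1.04, -0.002],[1, 0.03, 0.04, 1.04, -0.002],[1, 0.03, 0.04, 1.04, -0.002],[1, 0, 0, 0, 0],
[[120.87958684 186.60210957]
 [137.73894755 166.46311837]]
```

View pics/a3.png

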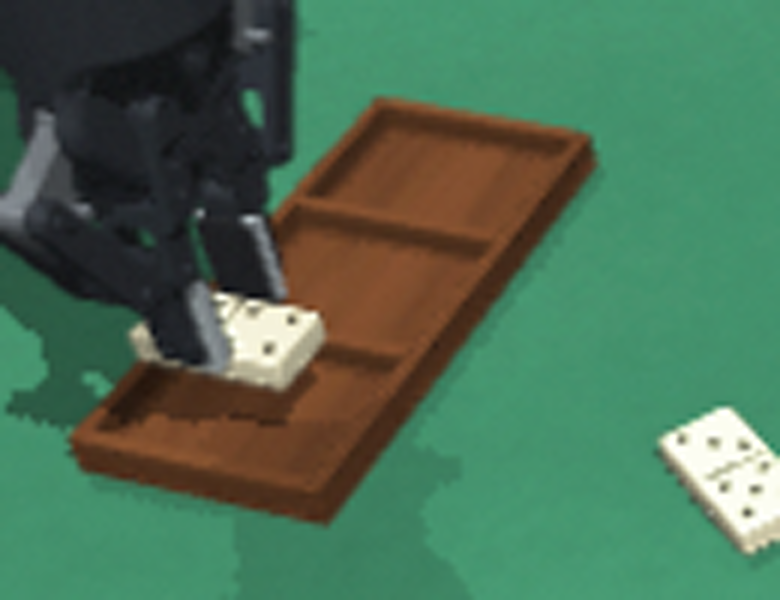

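Domino a hangs above the front compartment, (230,345) in the crop. The box's top corners sit at (378,98), (594,137), (325,495) and (75,440). I use them to check the box pose.

Run:
```python
from h import *
c=np.array([[378,98],[594,137],[325,495],[75,440]])/6+[80,120]-.4
P=ray("scene",c,16);print(P.round(1),P.mean(0))
d=(P[2]+P[3]-P[0]-P[1])/2;print(np.degrees(np.arctan2(d[1],d[0])),np.linalg.norm(d))
# domino top right-end corners at z=50
print(ray("scene",np.array([[325,318],[285,362]])/6+[80,120]-.4,50))
print("expected end",614.7+28*np.cos(np.radians(107.3)),-259.8+28*np.sin(np.radians(107.3)))
```

```text
[[ 460.2 -359.8   16. ]
 [ 432.1 -266.6   16. ]
 [ 630.6 -204.    16. ]
 [ 659.1 -295.6   16. ]] [ 545.52685821 -281.49773972   16.        ]
17.700392290292005 208.57930595652218
[[ 591.14727785 -235.35739222   50.        ]
 [ 613.79495564 -229.49669843   50.        ]]
expected end 606.373503525822 -233.0666976139217
```

Emit:
carry_out:
  steps:
    - [1,0.03,0.04,1.0,0]
    - [1,0.03,0.04,1.0,0]
    - [1,0.02,0,0.6,0]
    - [1,0,0,0.35,0]
    - [1,0,0,0,0]
    - [1,0,0,0,0]

```text
clock: 6.3
position: [615.0, -261.6, 17.6]
tcp_rot: [-0.0, 0.804, -0.595, 0.0]
ft_force: [0.6, 0.6, -0.0]
finger_gap: 25.5
finger_force: 59.0
```

Emit:
carry_out:
  steps:
    - [1,0,0.08,0.15,0]
    - [1,0,0,0.15,0]
    - [1,0,0,0,0]

```text
clock: 6.68
position: [613.8, -261.7, 14.2]
tcp_rot: [0.0, 0.804, -0.595, -0.0]
ft_force: [-0.4, 0.2, -0.4]
finger_gap: 25.6
finger_force: 59.0
```

Emit:
carry_out:
  steps:
    - [0.3,0,0,0,0]
    - [0.27,0,0,0,0]
    - [0.27,0,0,0,0]
    - [0.27,0,0,-0.3,0]
    - [0.27,0,0,-1,0]
    - [0.0,0,0,-3,0]
    - [-0.2,0,0,-3,0]
    - [-0.2,0,0,0,0]

```text
clock: 7.68
position: [616.5, -262.8, 91.1]
tcp_rot: [-0.001, 0.804, -0.595, 0.003]
ft_force: [0.7, -1.1, -0.3]
finger_gap: 51.4
finger_force: 0.0
```

Run:
```python
from h import *
plan(549,-100,70,160,-.2,n=8)
p,d=get_image("scene")
q=cv2.resize(p[120:220,80:210],(780,600),interpolation=2);cv2.imwrite("pics/a4.png",q[:,:,::-1])
```

```text
at [ 616.5 -262.8   91.1] ang -163.0 delta [-67.5 162.8 -21.1] turn -37.0 gap 51.4 t 7.67 F [ 0.7 -1.1 -0.3]
[-0.2, -2.51, 0.24, 0.3, 0.092],[-0.2, -2.47, 0.47, 0.3, 0.092],[-0.2, -2.42, 0.7, 0.3, 0.092],[-0.2, -2.34, 0.92, 0.3, 0.092],[-0.2, -2.25, 1.13, 0.3, 0.092],[-0.2, -2.14, 1.33, 0.3, 0.092],[-0.2, -2.0, 1.52, 0.3, 0.092],[-0.2, 0, 0, 0, 0],
```

View pics/a4.png

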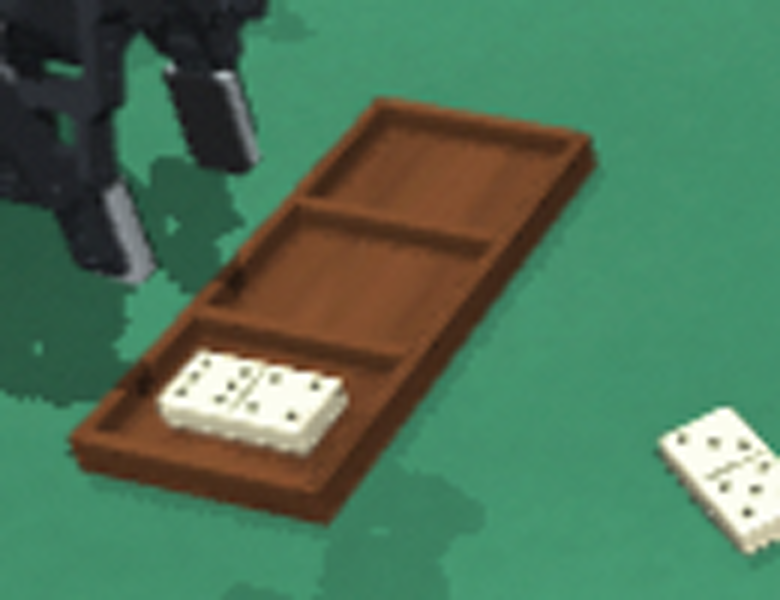

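Domino a lies flat and face up in its compartment, around (250,400), and the box hasn't moved. Next is domino b.

Emit:
carry_out:
  steps:
    - [-0.2,-2.51,0.24,0.3,0.092]
    - [-0.2,-2.47,0.47,0.3,0.092]
    - [-0.2,-2.42,0.7,0.3,0.092]
    - [-0.2,-2.34,0.92,0.3,0.092]
    - [-0.2,-2.25,1.13,0.3,0.092]
    - [-0.2,-2.14,1.33,0.3,0.092]
    - [-0.2,-2.0,1.52,0.3,0.092]
    - [-0.2,0,0,0,0]

```text
clock: 8.72
position: [544.0, -97.6, 64.9]
tcp_rot: [-0.001, -0.576, 0.818, 0.001]
ft_force: [-0.1, 0.1, 0.1]
finger_gap: 51.3
finger_force: 0.0
```

```bash
python3 -c "
from h import *
plan(548.5,-100,6,160,-.2,n=5)"
```

```text
at [544.  -97.6  64.9] ang 160.3 delta [  4.5  -2.4 -58.9] turn -0.3 gap 51.3 t 8.72 F [-0.1  0.1  0.1]
[-0.2, 0.02, -0.13, 1.47, 0.001],[-0.2, 0.02, -0.13, 1.47, 0.001],[-0.2, 0.02, -0.13, 1.47, 0.001],[-0.2, 0.02, -0.13, 1.47, 0.001],[-0.2, 0, 0, 0, 0],
```

Emit:
carry_out:
  steps:
    - [-0.2,0.02,-0.13,1.6,0]
    - [-0.2,0.02,-0.13,1.6,0]
    - [-0.2,0.02,-0.13,1.6,0]
    - [-0.2,0.02,-0.13,0.9,0]
    - [-0.2,0,0,0,0]
    - [1,0,0,0,0]
    - [1,0,0,0,0]
    - [1,0,0,0,0]

```text
clock: 9.72
position: [551.5, -101.7, 10.2]
tcp_rot: [0.0, -0.575, 0.818, -0.001]
ft_force: [-1.0, -0.1, 4.4]
finger_gap: 24.5
finger_force: 58.9
```

Emit:
carry_out:
  steps:
    - [1,0,0,0,0]
    - [1,0,0,-1.5,0]
    - [1,0,0,-2.5,0]
    - [1,0,0,0,0]

```text
clock: 10.22
position: [553.0, -101.9, 51.6]
tcp_rot: [0.002, -0.575, 0.818, -0.002]
ft_force: [0.2, 0.2, 0.4]
finger_gap: 23.6
finger_force: 58.9
```

```bash
python3 -c "
from h import *
plan(549,-281,45,197.3,1,n=8)"
```

```text
at [ 553.  -101.9   51.6] ang 160.1 delta [  -4.  -179.1   -6.6] turn 37.2 gap 23.6 t 10.22 F [0.2 0.2 0.4]
[1, 2.43, -0.81, 0.09, -0.093],[1, 2.49, -0.59, 0.09, -0.093],[1, 2.53, -0.35, 0.09, -0.093],[1, 2.56, -0.12, 0.09, -0.093],[1, 2.56, 0.12, 0.09, -0.093],[1, 2.53, 0.35, 0.09, -0.093],[1, 2.49, 0.59, 0.09, -0.093],[1, 0, 0, 0, 0],
```

The grip is shallow: TCP was 10 mm up, and the gap is shrinking. I put it back and regrip deeper.

Emit:
carry_out:
  steps:
    - [1,0,0,1.5,0]
    - [1,0,0,1.5,0]
    - [1,0,0,1.05,0]
    - [1,0,0,0,0]
    - [1,0,0,0,0]

```text
clock: 10.85
position: [549.0, -101.2, 9.9]
tcp_rot: [-0.001, -0.575, 0.818, 0.001]
ft_force: [-8.5, 1.4, 22.0]
finger_gap: 23.7
finger_force: 64.5
```

Emit:
carry_out:
  steps:
    - [0.2,0,0,-0.05,0]
    - [-0.1,0,0,0,0]
    - [-0.2,0,0,0,0]
    - [-0.2,0,0,0,0]

```text
clock: 11.35
position: [550.7, -101.6, 8.7]
tcp_rot: [-0.0, -0.575, 0.818, 0.0]
ft_force: [-0.1, -1.0, 0.1]
finger_gap: 51.5
finger_force: 0.0
```

Run:
```python
from h import *
plan(549,-100,4,160,-.2,n=5)
p,d=get_image("scene")
q=cv2.resize(p[140:240,140:270],(780,600),interpolation=2);cv2.imwrite("pics/b1.png",q[:,:,::-1])
```

```text
at [ 550.7 -101.6    8.7] ang 160.1 delta [-1.7  1.6 -4.7] turn -0.1 gap 51.5 t 11.35 F [-0.1 -1.   0.1]
[-0.2, -0.02, 0.05, 0.12, 0.001],[-0.2, -0.02, 0.05, 0.12, 0.001],[-0.2, -0.02, 0.05, 0.12, 0.001],[-0.2, -0.02, 0.05, 0.12, 0.001],[-0.2, 0, 0, 0, 0],
```

View pics/b1.png

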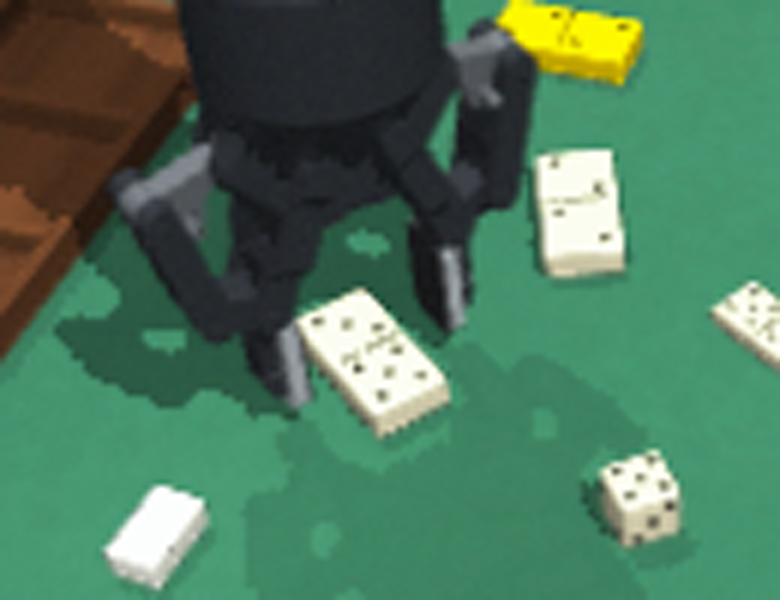

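Domino b lies flat with its centre at (373,360). The finger tips at (300,400) and (458,325) are centred on it, so I go about 4.5 mm lower and grip.

Emit:
carry_out:
  steps:
    - [-0.2,0,0.05,0.25,0]
    - [-0.2,0,0.05,0.2,0]
    - [-0.2,0,0,0,0]
    - [-0.2,0,0,0,0]
    - [1,0,0,0,0]
    - [1,0,0,0,0]
    - [1,0,0,0,0]
    - [1,0,0,0,0]

```text
clock: 12.4
position: [550.3, -101.3, 5.2]
tcp_rot: [0.0, -0.575, 0.818, -0.0]
ft_force: [-1.9, -0.2, 3.8]
finger_gap: 26.0
finger_force: 59.6
```

Emit:
carry_out:
  steps:
    - [1,0,0,-1.5,0]
    - [1,0,0,-2.5,0]
    - [1,0,0,0,0]
    - [1,0,0,0,0]

```text
clock: 12.9
position: [549.7, -101.2, 44.6]
tcp_rot: [-0.0, -0.575, 0.818, 0.0]
ft_force: [-0.0, 0.8, 0.6]
finger_gap: 25.9
finger_force: 59.1
```

```bash
python3 -c "
from h import *
plan(549,-281,48,197.3,1,n=8)"
```

```text
at [ 549.7 -101.2   44.6] ang 160.1 delta [  -0.7 -179.8    3.4] turn 37.2 gap 25.9 t 12.9 F [-0.   0.8  0.6]
[1, 2.42, -0.86, -0.05, -0.093],[1, 2.49, -0.63, -0.05, -0.093],[1, 2.54, -0.4, -0.05, -0.093],[1, 2.56, -0.17, -0.05, -0.093],[1, 2.57, 0.07, -0.05, -0.093],[1, 2.55, 0.31, -0.05, -0.093],[1, 2.51, 0.54, -0.05, -0.093],[1, 0, 0, 0, 0],
```

Emit:
carry_out:
  steps:
    - [1,2.42,-0.86,-0.05,-0.093]
    - [1,2.49,-0.63,-0.05,-0.093]
    - [1,2.54,-0.4,-0.05,-0.093]
    - [1,2.56,-0.17,-0.05,-0.093]
    - [1,2.57,0.07,-0.05,-0.093]
    - [1,2.55,0.31,-0.05,-0.093]
    - [1,2.51,0.54,-0.05,-0.093]
    - [1,0,0,0,0]

```text
clock: 13.9
position: [548.8, -282.4, 47.2]
tcp_rot: [0.0, 0.805, -0.593, -0.001]
ft_force: [0.6, -0.5, -0.4]
finger_gap: 25.8
finger_force: 59.1
```

Emit:
carry_out:
  steps:
    - [1,0,0,0,0]
    - [1,0,0,0,0]

```text
clock: 14.15
position: [549.0, -279.9, 47.9]
tcp_rot: [-0.0, 0.806, -0.591, -0.001]
ft_force: [1.0, 0.5, -0.5]
finger_gap: 26.1
finger_force: 59.1
```

```bash
python3 -c "
from h import *
plan(549,-281,16,197.3,1,n=5,still=2)"
```

```text
at [ 549.  -279.9   47.9] ang -162.5 delta [  0.   -1.1 -31.9] turn -0.2 gap 26.1 t 14.15 F [ 1.   0.5 -0.5]
[1, 0.03, 0.01, 1.06, 0.001],[1, 0.03, 0.01, 1.06, 0.001],[1, 0.03, 0.01, 1.06, 0.001],[1, 0, 0, 0, 0],[1, 0, 0, 0, 0],
```

Emit:
carry_out:
  steps:
    - [1,0.03,0,1.0,0]
    - [1,0.03,0,1.0,0]
    - [1,0.03,0,0.9,0]
    - [1,0,0,0.35,0]
    - [1,0,0,0.2,0]
    - [1,0,0,0,0]
    - [1,0,0,0,0]

```text
clock: 15.02
position: [549.9, -282.1, 14.1]
tcp_rot: [-0.0, 0.806, -0.592, 0.0]
ft_force: [-0.6, 0.5, -0.8]
finger_gap: 26.0
finger_force: 59.1
```

Emit:
carry_out:
  steps:
    - [1,0,0.06,0.2,0]
    - [1,0,0,0,0]
    - [1,0,0,0,0]

```text
clock: 15.4
position: [549.1, -282.1, 11.8]
tcp_rot: [0.0, 0.806, -0.592, 0.0]
ft_force: [0.1, -0.8, -0.2]
finger_gap: 25.6
finger_force: 59.1
```

Emit:
carry_out:
  steps:
    - [0.3,0,0,0,0]
    - [0.28,0,0,0,0]
    - [0.28,0,0,0,0]
    - [0.28,0,0,-0.3,0]
    - [0.28,0,0,-1,0]
    - [0.0,0,0,-2.5,0]
    - [-0.2,0,0,-2.5,0]
    - [-0.2,0,0,0,0]

```text
clock: 16.4
position: [551.2, -283.2, 77.8]
tcp_rot: [-0.0, 0.806, -0.592, 0.003]
ft_force: [-0.2, 0.2, -0.0]
finger_gap: 51.2
finger_force: 0.0
```

```bash
python3 -c "
from h import *
plan(449.5,-86.5,60,130,-.2,n=8)"
```

```text
at [ 551.2 -283.2   77.8] ang -162.6 delta [-101.7  196.7  -17.8] turn -67.4 gap 51.2 t 16.4 F [-0.2  0.2 -0. ]
[-0.2, -3.12, 0.54, 0.25, 0.168],[-0.2, -2.98, 1.06, 0.25, 0.168],[-0.2, -2.76, 1.54, 0.25, 0.168],[-0.2, -2.46, 1.98, 0.25, 0.168],[-0.2, -2.1, 2.37, 0.25, 0.168],[-0.2, -1.67, 2.68, 0.25, 0.168],[-0.2, -1.2, 2.93, 0.25, 0.168],[-0.2, 0, 0, 0, 0],
```

Emit:
carry_out:
  steps:
    - [-0.2,-3.12,0.54,0.25,0.168]
    - [-0.2,-2.98,1.06,0.25,0.168]
    - [-0.2,-2.76,1.54,0.25,0.168]
    - [-0.2,-2.46,1.98,0.25,0.168]
    - [-0.2,-2.1,2.37,0.25,0.168]
    - [-0.2,-1.67,2.68,0.25,0.168]
    - [-0.2,-1.2,2.93,0.25,0.168]
    - [-0.2,0,0,0,0]

```text
clock: 17.4
position: [444.7, -83.9, 56.5]
tcp_rot: [-0.001, -0.344, 0.939, 0.001]
ft_force: [1.0, -0.2, 0.4]
finger_gap: 51.3
finger_force: 0.0
```

Emit:
carry_out:
  steps:
    - [-0.2,0,0,0,0]
    - [-0.2,0,0,0,0]

```text
clock: 17.65
position: [448.3, -86.3, 57.4]
tcp_rot: [0.0, -0.342, 0.94, -0.0]
ft_force: [0.5, -0.1, 0.2]
finger_gap: 51.1
finger_force: 0.0
```

```bash
python3 -c "
from h import *
plan(449.5,-86.5,12,130,-.2,n=6,still=3)"
```

```text
at [448.3 -86.3  57.4] ang 130.1 delta [  1.2  -0.2 -45.4] turn -0.1 gap 51.1 t 17.65 F [ 0.5 -0.1  0.2]
[-0.2, -0.03, -0.03, 1.51, 0.0],[-0.2, -0.03, -0.03, 1.51, 0.0],[-0.2, -0.03, -0.03, 1.51, 0.0],[-0.2, 0, 0, 0, 0],[-0.2, 0, 0, 0, 0],[-0.2, 0, 0, 0, 0],
```

Emit:
carry_out:
  steps:
    - [-0.2,-0.03,-0.03,1.5,0]
    - [-0.2,-0.03,-0.03,1.5,0]
    - [-0.2,0,0,1.5,0]
    - [-0.2,0,0,0,0]
    - [-0.2,0,0,0,0]

```text
clock: 18.27
position: [448.7, -86.0, 12.6]
tcp_rot: [0.0, -0.342, 0.94, -0.0]
ft_force: [-0.4, -0.8, -0.3]
finger_gap: 50.9
finger_force: 0.0
```

Emit:
carry_out:
  steps:
    - [-0.2,0,0,0.4,0]
    - [-0.2,0,0,0.35,0]
    - [-0.2,0,0,0,0]
    - [-0.2,0,0,0,0]
    - [1,0,0,0,0]
    - [1,0,0,0,0]
    - [1,0,0,0,0]
    - [1,0,0,0,0]

```text
clock: 19.27
position: [448.4, -85.6, 5.2]
tcp_rot: [0.0, -0.343, 0.94, -0.0]
ft_force: [-0.8, -0.1, 5.8]
finger_gap: 25.8
finger_force: 59.4
```

Emit:
carry_out:
  steps:
    - [1,0,0,-1.5,0]
    - [1,0,0,-2.5,0]
    - [1,0,0,0,0]
    - [1,0,0,0,0]

```text
clock: 19.77
position: [447.9, -85.5, 44.3]
tcp_rot: [-0.0, -0.343, 0.94, 0.0]
ft_force: [-0.5, 0.2, 0.1]
finger_gap: 26.0
finger_force: 59.1
```

Run:
```python
from h import *
plan(484,-301,48,197.3,1,n=9)
p,d=get_image("scene")
q=cv2.resize(p[110:220,80:270],(800,463),interpolation=2);cv2.imwrite("pics/c1.png",q[:,:,::-1])
```

```text
at [447.9 -85.5  44.3] ang 130.1 delta [  36.1 -215.5    3.7] turn 67.2 gap 26.0 t 19.77 F [-0.5  0.2  0.1]
[1, 1.39, -2.35, -0.05, -0.147],[1, 1.72, -2.12, -0.05, -0.147],[1, 2.01, -1.85, -0.05, -0.147],[1, 2.26, -1.54, -0.05, -0.147],[1, 2.46, -1.19, -0.05, -0.147],[1, 2.61, -0.82, -0.05, -0.147],[1, 2.7, -0.43, -0.05, -0.147],[1, 2.73, -0.03, -0.05, -0.147],[1, 0, 0, 0, 0],
```

View pics/c1.png

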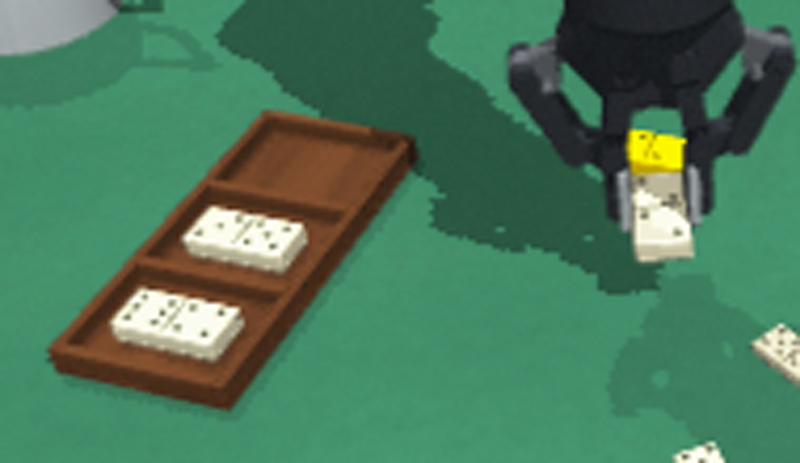

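Dominoes a and b lie flat in the box at (177,325) and (243,240). Domino c is held at (660,215), so I place it next.

Emit:
carry_out:
  steps:
    - [1,1.39,-2.35,-0.05,-0.147]
    - [1,1.72,-2.12,-0.05,-0.147]
    - [1,2.01,-1.85,-0.05,-0.147]
    - [1,2.26,-1.54,-0.05,-0.147]
    - [1,2.46,-1.19,-0.05,-0.147]
    - [1,2.61,-0.82,-0.05,-0.147]
    - [1,2.7,-0.43,-0.05,-0.147]
    - [1,2.73,-0.03,-0.05,-0.147]

```text
clock: 20.82
position: [483.8, -301.6, 47.4]
tcp_rot: [0.0, 0.808, -0.59, -0.001]
ft_force: [0.5, 0.4, -0.2]
finger_gap: 25.5
finger_force: 59.2
```

Emit:
carry_out:
  steps:
    - [1,0,0,0,0]
    - [1,0,0,0,0]
    - [1,0,0,0,0]

```text
clock: 21.2
position: [483.8, -299.9, 48.3]
tcp_rot: [-0.0, 0.806, -0.592, -0.001]
ft_force: [0.7, 0.0, -0.5]
finger_gap: 26.0
finger_force: 59.2
```

```bash
python3 -c "
from h import *
plan(484,-301,16,197.3,1,n=5,still=2)"
```

```text
at [ 483.8 -299.9   48.3] ang -162.6 delta [  0.2  -1.1 -32.3] turn -0.1 gap 26.0 t 21.2 F [ 0.7  0.  -0.5]
[1, 0.04, 0.0, 1.08, 0.001],[1, 0.04, 0.0, 1.08, 0.001],[1, 0.04, 0.0, 1.08, 0.001],[1, 0, 0, 0, 0],[1, 0, 0, 0, 0],
```

Emit:
carry_out:
  steps:
    - [1,0.03,0,1.0,0]
    - [1,0.03,0,1.0,0]
    - [1,0.0,0,0.9,0]
    - [1,0,0,0.4,0]
    - [1,0,0,0.2,0]
    - [1,0,0,0,0]
    - [1,0,0,0,0]

```text
clock: 22.08
position: [484.9, -301.9, 14.1]
tcp_rot: [-0.0, 0.806, -0.592, 0.0]
ft_force: [-0.2, 0.3, -0.4]
finger_gap: 25.7
finger_force: 59.2
```

Emit:
carry_out:
  steps:
    - [1,0,0.06,0.2,0]
    - [1,0,0,0,0]
    - [1,0,0,0,0]

```text
clock: 22.45
position: [484.1, -301.9, 11.9]
tcp_rot: [-0.0, 0.806, -0.592, 0.0]
ft_force: [1.1, -0.1, 0.0]
finger_gap: 25.7
finger_force: 59.2
```

Emit:
carry_out:
  steps:
    - [0.3,0,0,0,0]
    - [0.28,0,0,0,0]
    - [0.28,0,0,0,0]
    - [0.28,0,0,-0.3,0]
    - [0.28,0,0,-1,0]
    - [0.0,0,0,-2.5,0]
    - [-0.1,0,0,-2.5,0]
    - [-0.1,0,0,0,0]

```text
clock: 23.45
position: [486.0, -303.1, 77.5]
tcp_rot: [-0.0, 0.806, -0.592, 0.003]
ft_force: [-0.6, -0.0, 0.0]
finger_gap: 47.2
finger_force: 0.0
```

Run:
```python
from h import *
p,d=get_image("top")
print("brown",blobs("top",p,brown(p),16,1000,9000))
for b in blobs("top",p,ivory(p),12,amax=700): print(*b)
cv2.imwrite("pics/c2.png",cv2.resize(p[120:260,160:440],(800,400),interpolation=2)[:,:,::-1])
plan(554,12,90,148,-.1,n=10)
```

```text
brown [(array([367., 188.]), 549.0, -281.0, 208.9, 96.3, 17.3), (array([ 34., 157.]), 617.2, 554.7, 201.3, 87.4, 28.7)]
[217. 222.] 452.7 92.3 24.0 22.8 -44.4
[254. 219.] 460.8 3.9 44.4 26.3 76.1
[379. 209.] 487.1 -303.1 59.5 32.6 -73.0
[250. 181.] 555.3 13.1 23.8 22.2 -32.5
[369. 183.] 552.6 -283.1 59.7 32.4 -71.2
[216. 180.] 559.7 97.6 39.7 38.3 -89.7
[360. 158.] 617.3 -262.2 60.3 32.7 -72.7
[298. 147.] 645.6 -106.6 35.4 22.8 12.6
[211. 147.] 642.5 112.2 44.7 25.0 0.3
at [ 485.1 -302.5   76.1] ang -162.6 delta [ 68.9 314.5  13.9] turn -49.4 gap 47.0 t 23.5 F [ 0.8 -0.4  0. ]
[-0.1, -3.1, -1.78, -0.15, 0.096],[-0.1, -3.26, -1.47, -0.15, 0.096],[-0.1, -3.39, -1.15, -0.15, 0.096],[-0.1, -3.48, -0.82, -0.15, 0.096],[-0.1, -3.54, -0.49, -0.15, 0.096],[-0.1, -3.57, -0.15, -0.15, 0.096],[-0.1, -3.57, 0.2, -0.15, 0.096],[-0.1, -3.54, 0.54, -0.15, 0.096],[-0.1, -3.47, 0.87, -0.15, 0.096],[-0.1, 0, 0, 0, 0],
```

View pics/c2.png

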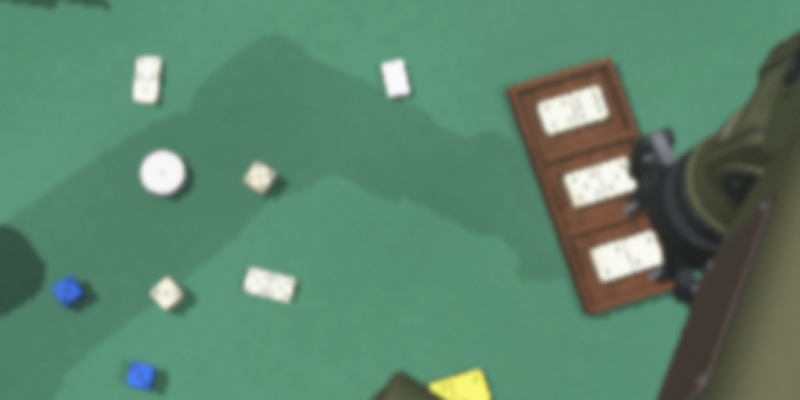

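All three dominoes lie in the box and the box is unmoved (548.9, -281). Now the dice, starting with die_a at (260,178) in the crop.

Emit:
carry_out:
  steps:
    - [-0.1,-3.1,-1.78,-0.15,0.096]
    - [-0.1,-3.26,-1.47,-0.15,0.096]
    - [-0.1,-3.39,-1.15,-0.15,0.096]
    - [-0.1,-3.48,-0.82,-0.15,0.096]
    - [-0.1,-3.54,-0.49,-0.15,0.096]
    - [-0.1,-3.57,-0.15,-0.15,0.096]
    - [-0.1,-3.57,0.2,-0.15,0.096]
    - [-0.1,-3.54,0.54,-0.15,0.096]

```text
clock: 24.5
position: [544.7, -21.3, 85.8]
tcp_rot: [-0.001, -0.524, 0.851, 0.0]
ft_force: [0.3, -0.1, -0.3]
finger_gap: 46.7
finger_force: 0.0
```

Emit:
carry_out:
  steps:
    - [-0.1,-3.47,0.87,1,0.07]
    - [-0.1,0,0,1,0]
    - [-0.1,0,0,0,0]
    - [-0.1,0,0,0,0]

```text
clock: 25.0
position: [552.6, 11.5, 66.5]
tcp_rot: [-0.0, -0.495, 0.869, 0.0]
ft_force: [0.5, 0.0, -0.3]
finger_gap: 47.1
finger_force: 0.0
```

```bash
python3 -c "
from h import *
plan(554,12,16,149,-.1,n=6,still=3)"
```

```text
at [552.6  11.5  66.5] ang 149.4 delta [  1.4   0.5 -50.5] turn -0.4 gap 47.1 t 25.0 F [ 0.5  0.  -0.3]
[-0.1, -0.04, -0.03, 1.68, 0.002],[-0.1, -0.04, -0.03, 1.68, 0.002],[-0.1, -0.04, -0.03, 1.68, 0.002],[-0.1, 0, 0, 0, 0],[-0.1, 0, 0, 0, 0],[-0.1, 0, 0, 0, 0],
```

Emit:
carry_out:
  steps:
    - [-0.1,-0.04,-0.03,1.7,0]
    - [-0.1,-0.04,-0.03,1.7,0]
    - [-0.1,0,0,1.7,0]
    - [-0.1,0,0,0.8,0]
    - [-0.1,0,0,0,0]
    - [-0.1,0,0,0,0]
    - [-0.1,0,0,0,0]

```text
clock: 25.88
position: [554.7, 12.8, 8.5]
tcp_rot: [0.001, -0.496, 0.869, -0.0]
ft_force: [-0.7, -0.4, 0.1]
finger_gap: 47.1
finger_force: 0.0
```

Emit:
carry_out:
  steps:
    - [0.2,0,0,0,0]
    - [0.4,0,0,0,0]
    - [1,0,0,0,0]
    - [1,0,0,0,0]
    - [1,0,0,0,0]
    - [1,0,0,0,0]

```text
clock: 26.62
position: [554.4, 12.9, 8.2]
tcp_rot: [0.0, -0.496, 0.868, -0.0]
ft_force: [-0.4, 0.6, 5.9]
finger_gap: 18.4
finger_force: 59.6
```

Emit:
carry_out:
  steps:
    - [1,0,0,-3,0]
    - [1,0,0,-5,0]
    - [1,0,0,-5,0]
    - [1,0,0,0,0]
    - [1,0,0,0,0]

```text
clock: 27.25
position: [553.5, 12.8, 137.0]
tcp_rot: [-0.001, -0.496, 0.869, 0.0]
ft_force: [-0.3, -0.4, -0.6]
finger_gap: 18.3
finger_force: 59.0
```

Run:
```python
from h import *
p,d=get_image("scene")
print(proj("scene",[get_obs()["position"]]))
u,v=proj("scene",[get_obs()["position"]])[0].astype(int)
cv2.imwrite("pics/d1.png",cv2.resize(p[v-40:v+40,u-50:u+50],(500,400),interpolation=2)[:,:,::-1])
plan(483,285,135,149,1,n=10)
```

```text
[[244.24791642 173.9061164 ]]
at [552.8  12.8 136.3] ang 149.4 delta [-69.8 272.2  -1.3] turn -0.4 gap 18.1 t 27.3 F [-0.2 -0.2 -1. ]
[1, -2.21, 2.21, 0.01, 0.001],[1, -2.21, 2.21, 0.01, 0.001],[1, -2.21, 2.21, 0.01, 0.001],[1, -2.2, 2.21, 0.01, 0.001],[1, -2.2, 2.21, 0.01, 0.001],[1, -2.2, 2.21, 0.01, 0.001],[1, -2.2, 2.22, 0.01, 0.001],[1, -2.2, 2.22, 0.01, 0.001],[1, -2.19, 2.22, 0.01, 0.001],[1, 0, 0, 0, 0],
```

View pics/d1.png

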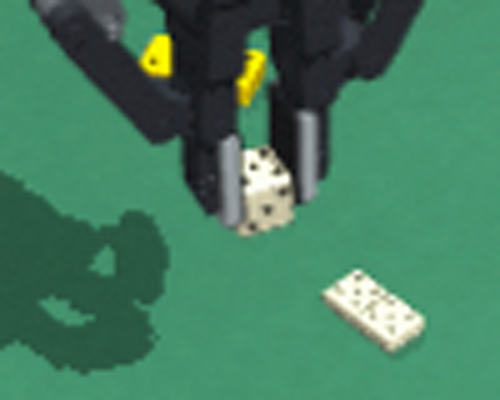

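Die_a is held squarely between the pads at (262,190). I carry it to the jar neck at (483,285).

Emit:
carry_out:
  steps:
    - [1,-2.21,2.21,0,0]
    - [1,-2.21,2.21,0,0]
    - [1,-2.21,2.21,0,0]
    - [1,-2.2,2.21,0,0]
    - [1,-2.2,2.21,0,0]
    - [1,-2.2,2.21,0,0]
    - [1,-2.2,2.22,0,0]
    - [1,-2.2,2.22,0,0]

```text
clock: 28.3
position: [489.6, 254.9, 135.5]
tcp_rot: [-0.002, -0.496, 0.869, 0.0]
ft_force: [-0.4, 0.2, -0.0]
finger_gap: 18.1
finger_force: 59.0
```

Emit:
carry_out:
  steps:
    - [1,-2.19,2.22,0,0]
    - [1,0,0,0,0]
    - [1,0,0,0,0]
    - [1,0,0,0,0]

```text
clock: 28.8
position: [483.2, 283.7, 137.1]
tcp_rot: [-0.001, -0.495, 0.869, -0.0]
ft_force: [0.7, 0.1, 0.5]
finger_gap: 17.7
finger_force: 59.0
```

Run:
```python
from h import *
p,d=get_image("scene")
u,v=proj("scene",[[483,285,95]])[0];print(u,v)
u,v=int(u),int(v)
cv2.imwrite("pics/d2.png",cv2.resize(p[v-60:v+60,u-60:u+60],(600,600),interpolation=2)[:,:,::-1])
plan(483,285,106,149,1,n=5,still=2)
```

```text
418.8422668889039 233.46178965361526
at [483.4 283.8 137.4] ang 149.4 delta [ -0.4   1.2 -31.4] turn -0.4 gap 18.0 t 28.85 F [0.2 0.  0. ]
[1, -0.03, 0.03, 1.05, 0.002],[1, -0.03, 0.03, 1.05, 0.002],[1, -0.03, 0.03, 1.05, 0.002],[1, 0, 0, 0, 0],[1, 0, 0, 0, 0],
```

View pics/d2.png

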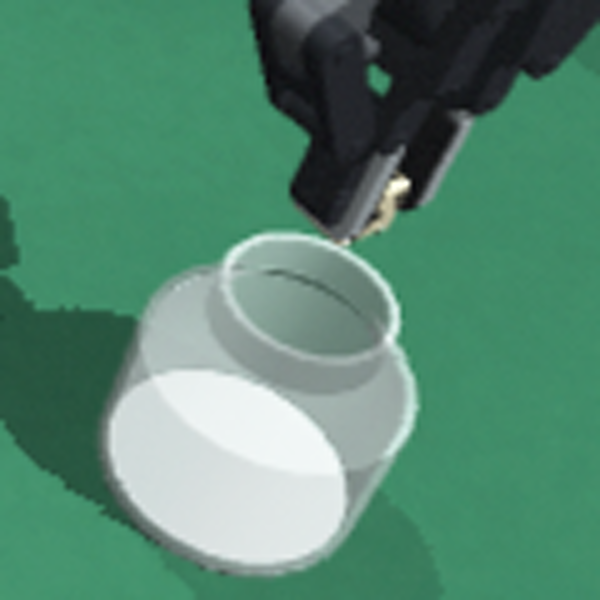

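The fingers hold the die (385,205) above and behind the rim (311,297). I check it against the projection of the TCP.

Run:
```python
from h import *
o=get_obs()["position"]
for dz in(0,5): 
  P=o+[0,0,dz];print((proj("scene",[P])[0]-[358,173])*5)
print((proj("scene",[[483,285,95],[483,285,130]])-[358,173])*5)
for z in (137,140): print(ray("scene",np.array([[380,218]])/5+[358,173],z))
```

```text
[346.8545806  207.05541159]
[352.77789786 195.19192511]
[[304.21133444 302.30894827]
 [342.94480819 225.20475076]]
[[482.13476637 292.72145129 137.        ]]
[[485.50823274 292.48725068 140.        ]]
```

After allowing for the 11 mm pad half-width, the tool matches the rim centre. I lower the die and release it.

Emit:
carry_out:
  steps:
    - [1,-0.03,0.03,1.0,0]
    - [1,-0.03,0.03,1.0,0]
    - [1,0,0,0.8,0]
    - [1,0,0,0.5,0]
    - [1,0,0,0,0]
    - [1,0,0,0,0]
    - [1,0,0,0,0]

```text
clock: 29.72
position: [483.5, 285.9, 105.2]
tcp_rot: [0.0, -0.496, 0.869, 0.0]
ft_force: [0.8, -0.2, 0.4]
finger_gap: 18.0
finger_force: 59.0
```

Emit:
carry_out:
  steps:
    - [0.3,0,0,0,0]
    - [0.2,0,0,0,0]
    - [0.0,0,0,0,0]
    - [-0.1,0,0,-1,0]
    - [-0.1,0,0,-3,0]
    - [-0.1,0,0,0,0]

```text
clock: 30.48
position: [485.1, 286.8, 147.7]
tcp_rot: [0.003, -0.496, 0.869, 0.0]
ft_force: [-0.1, 0.2, 0.1]
finger_gap: 47.1
finger_force: 0.0
```

Run:
```python
from h import *
p,d=get_image("scene")
u,v=418,233
cv2.imwrite("pics/d3.png",cv2.resize(p[v-60:v+60,u-120:u+60],(750,500),interpolation=2)[:,:,::-1])
plan(452,91.5,80,135,-.1,n=8)
```

```text
at [484.2 286.3 146.2] ang 149.4 delta [ -32.2 -194.8  -66.2] turn -14.4 gap 47.3 t 30.52 F [-0.2 -0.5 -0.6]
[-0.1, 2.63, -1.02, 0.95, 0.036],[-0.1, 2.59, -1.11, 0.95, 0.036],[-0.1, 2.55, -1.21, 0.95, 0.036],[-0.1, 2.51, -1.3, 0.95, 0.036],[-0.1, 2.46, -1.39, 0.95, 0.036],[-0.1, 2.41, -1.47, 0.95, 0.036],[-0.1, 2.35, -1.56, 0.95, 0.036],[-0.1, 0, 0, 0, 0],
```

View pics/d3.png

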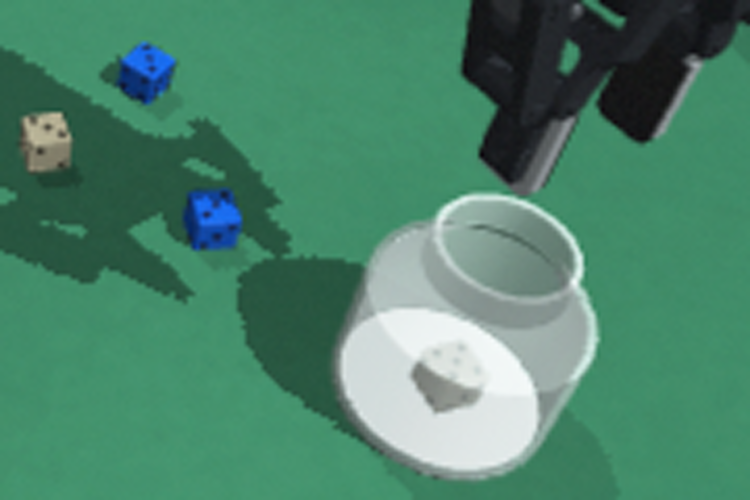

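Die_a is in the jar at (450,375), and the jar stands. Die_b is at (45,142) in the crop, with the blue dice clear of it. My picture allowance is used up, so from here I check numerically.

Emit:
carry_out:
  steps:
    - [-0.1,2.63,-1.02,0,0.036]
    - [-0.1,2.59,-1.11,0.5,0.036]
    - [-0.1,2.55,-1.21,1,0.036]
    - [-0.1,2.51,-1.3,1.2,0.036]
    - [-0.1,2.46,-1.39,1.3,0.036]
    - [-0.1,2.41,-1.47,1.3,0.036]
    - [-0.1,2.35,-1.56,1.3,0.036]
    - [-0.1,0,0,0,0]

```text
clock: 31.52
position: [448.4, 89.1, 77.2]
tcp_rot: [-0.002, -0.381, 0.924, 0.0]
ft_force: [0.3, 0.4, 0.2]
finger_gap: 46.6
finger_force: 0.0
```

Emit:
carry_out:
  steps:
    - [-0.1,0,0,0,0]
    - [-0.1,0,0,0,0]

```text
clock: 31.78
position: [451.7, 91.6, 79.2]
tcp_rot: [0.001, -0.383, 0.924, 0.0]
ft_force: [-0.0, 0.1, -0.1]
finger_gap: 47.1
finger_force: 0.0
```

```bash
python3 -c "
from h import *
plan(452,91,16,135,-.1,n=6,still=3)
p,d=get_image('scene')
for b in blobs('scene',p,ivory(p),10,amax=700): print(*b)"
```

```text
at [451.7  91.6  79.2] ang 135.1 delta [  0.3  -0.6 -63.2] turn -0.1 gap 47.1 t 31.77 F [-0.   0.1 -0.1]
[-0.1, 0.01, -0.02, 2.11, 0.0],[-0.1, 0.01, -0.02, 2.11, 0.0],[-0.1, 0.01, -0.02, 2.11, 0.0],[-0.1, 0, 0, 0, 0],[-0.1, 0, 0, 0, 0],[-0.1, 0, 0, 0, 0],
[266. 287.] 643.0 113.6 41.9 22.3 -4.8
[284. 243.] 550.8 94.0 36.3 35.7 -56.8
[166. 229.] 642.9 -106.8 35.8 24.3 11.2
[309. 206.] 445.2 90.9 35.6 22.3 35.1
[269. 195.] 460.9 5.8 42.7 22.7 75.9
[122. 186.] 609.1 -267.5 65.2 36.6 -72.6
[138. 166.] 543.8 -288.4 65.0 37.9 -72.0
[153. 149.] 478.2 -308.5 64.9 39.4 -72.5
[31. 72.] 395.0 -959.7 370.9 20.9 79.7
[286.  23.] -489.1 -491.8 591.4 25.4 28.7
```

Emit:
carry_out:
  steps:
    - [-0.1,0,-0.03,2.1,0]
    - [-0.1,0,-0.03,2.1,0]
    - [-0.1,0,0,2.1,0]
    - [-0.1,0,0,0.8,0]
    - [-0.1,0,0,0,0]
    - [-0.1,0,0,0,0]
    - [-0.1,0,0,0,0]

```text
clock: 32.7
position: [452.1, 90.5, 8.5]
tcp_rot: [0.001, -0.383, 0.924, -0.0]
ft_force: [0.4, 0.2, 0.6]
finger_gap: 47.4
finger_force: 0.0
```

Emit:
carry_out:
  steps:
    - [0.2,0,0,0,0]
    - [0.4,0,0,0,0]
    - [1,0,0,0,0]
    - [1,0,0,0,0]
    - [1,0,0,0,0]
    - [1,0,0,0,0]

```text
clock: 33.45
position: [451.6, 90.3, 8.2]
tcp_rot: [0.0, -0.383, 0.924, -0.0]
ft_force: [-0.7, -0.8, 5.3]
finger_gap: 18.2
finger_force: 59.2
```

Emit:
carry_out:
  steps:
    - [1,0,0,-3,0]
    - [1,0,0,-5,0]
    - [1,0,0,-5,0]
    - [1,0,0,0,0]
    - [1,0,0,0,0]

```text
clock: 34.08
position: [451.0, 90.2, 137.3]
tcp_rot: [-0.0, -0.383, 0.924, 0.0]
ft_force: [-0.0, 0.6, 0.1]
finger_gap: 18.2
finger_force: 58.7
```

```bash
python3 -c "
from h import *
plan(483,285,138,149,1,n=8)"
```

```text
at [451.   90.2 137.3] ang 135.0 delta [ 32.  194.8   0.7] turn 14.0 gap 18.2 t 34.08 F [-0.   0.6  0.1]
[1, -2.29, 1.64, -0.01, -0.035],[1, -2.35, 1.56, -0.01, -0.035],[1, -2.4, 1.48, -0.01, -0.035],[1, -2.45, 1.4, -0.01, -0.035],[1, -2.5, 1.31, -0.01, -0.035],[1, -2.54, 1.22, -0.01, -0.035],[1, -2.58, 1.13, -0.01, -0.035],[1, 0, 0, 0, 0],
```

Emit:
carry_out:
  steps:
    - [1,-2.29,1.64,0,-0.035]
    - [1,-2.35,1.56,0,-0.035]
    - [1,-2.4,1.48,0,-0.035]
    - [1,-2.45,1.4,0,-0.035]
    - [1,-2.5,1.31,0,-0.035]
    - [1,-2.54,1.22,0,-0.035]
    - [1,-2.58,1.13,0,-0.035]
    - [1,0,0,0,0]

```text
clock: 35.08
position: [482.6, 286.0, 135.4]
tcp_rot: [-0.002, -0.494, 0.87, 0.0]
ft_force: [-0.6, 0.6, -0.1]
finger_gap: 18.5
finger_force: 58.7
```

Emit:
carry_out:
  steps:
    - [1,0,0,0,0]
    - [1,0,0,0,0]

```text
clock: 35.33
position: [482.7, 283.8, 137.1]
tcp_rot: [-0.001, -0.492, 0.871, -0.0]
ft_force: [0.3, -0.1, -0.4]
finger_gap: 18.3
finger_force: 58.7
```

```bash
python3 -c "
from h import *
plan(483,285,105,149,1,n=5,still=2)"
```

```text
at [482.7 283.8 137.1] ang 149.0 delta [  0.3   1.2 -32.1] turn 0.0 gap 18.3 t 35.33 F [ 0.3 -0.1 -0.4]
[1, -0.04, 0.01, 1.07, -0.0],[1, -0.04, 0.01, 1.07, -0.0],[1, -0.04, 0.01, 1.07, -0.0],[1, 0, 0, 0, 0],[1, 0, 0, 0, 0],
```

Emit:
carry_out:
  steps:
    - [1,-0.03,0.02,1.0,0]
    - [1,-0.03,0,1.0,0]
    - [1,0,0,0.8,0]
    - [1,0,0,0.5,0]
    - [1,0,0,0,0]
    - [1,0,0,0,0]
    - [1,0,0,0,0]

```text
clock: 36.2
position: [483.8, 285.9, 105.2]
tcp_rot: [0.0, -0.493, 0.87, 0.0]
ft_force: [0.4, 0.5, -0.2]
finger_gap: 18.7
finger_force: 58.7
```

Emit:
carry_out:
  steps:
    - [0.3,0,0,0,0]
    - [0.2,0,0,0,0]
    - [0.0,0,0,0,0]
    - [-0.1,0,0,-1,0]
    - [-0.1,0,0,-4,0]
    - [-0.1,0,0,-4,0]
    - [-0.1,0,0,0,0]
    - [-0.1,0,0,0,0]

```text
clock: 37.2
position: [483.5, 285.6, 195.0]
tcp_rot: [0.0, -0.493, 0.87, -0.0]
ft_force: [-0.8, -0.6, -0.2]
finger_gap: 46.7
finger_force: 0.0
```

Run:
```python
from h import *
print(get_obs()["finger_gap"],get_obs()["position"],get_obs()["ft_force"])
p,d=get_image("scene")
for b in blobs('scene',p,ivory(p),10,amax=700): print(*b)
# jar interior: compare with the empty jar at the start
q=np.load("pics/scene0.npz")["p"]
r=cv2.absdiff(p,q)[210:295,370:450].max(2)
m=(r>25).astype(np.uint8)*255
for c in cv2.findContours(m,cv2.RETR_EXTERNAL,cv2.CHAIN_APPROX_NONE)[0]:
    if cv2.contourArea(c)>8:
        x,y,w,h=cv2.boundingRect(c);print("diff",x+370,y+210,w,h,cv2.contourArea(c),ray("scene",[[x+370+w/2,y+210+h/2]],16).round(0))
for row in m[40:80:1, 5:75]: print(''.join('#' if v else '.' for v in row))
```

```text
46.74478099356505 [483.49354238 285.63435505 195.00201804] [-0.75225937 -0.5981577  -0.21745418]
[266. 287.] 642.8 113.3 41.5 21.6 -4.8
[284. 243.] 550.8 94.0 36.3 35.7 -56.8
[166. 229.] 642.6 -106.8 35.3 24.2 11.6
[268. 194.] 460.6 5.8 43.4 21.6 73.3
[122. 186.] 609.0 -267.5 65.2 36.4 -73.1
[138. 166.] 543.6 -288.5 64.7 37.5 -72.8
[153. 149.] 478.3 -308.7 64.4 39.4 -72.5
[112. 102.] 378.6 -584.2 81.5 37.7 53.3
[31. 72.] 394.7 -959.7 370.9 20.1 79.6
[286.  23.] -489.0 -492.1 591.4 24.7 28.7
diff 396 253 18 20 129.0 [[481. 286.  16.]]
..............................#.....###...............................
.............................###......##..............................
.............................###..##...##.............................
..........................##.......#.....##...........................
..........................###...........#.##..........................
.........................####.........................................
.........................###..........................................
........................####...................................
[... 1579 characters left out ...]
.............................................................
......................................................................
......................................................................
......................................................................
......................................................................
......................................................................
......................................................................
......................................................................
......................................................................
......................................................................
```

Emit:
carry_out:
  steps:
    - [-0.1,0,-4,-3,0]
    - [-0.1,2,-4,-2,0]
    - [-0.1,4,-4,0,0]
    - [-0.1,4,-4,0,0]
    - [-0.1,4,-4,0,0]
    - [-0.1,4,-4,0,0]
    - [-0.1,0,0,0,0]
    - [-0.1,0,0,0,0]

```text
clock: 38.25
position: [595.9, 7.9, 243.6]
tcp_rot: [-0.001, -0.492, 0.87, 0.001]
ft_force: [-0.4, 0.7, -0.5]
finger_gap: 47.1
finger_force: 0.0
```

Run:
```python
from h import *
print(get_obs()["position"])
p,d=get_image("top");q=np.load("pics/top0.npz")["p"]
for b in blobs('top',p,ivory(p),10,amax=2500): print(*b)
g=cv2.cvtColor(p,cv2.COLOR_RGB2GRAY)[180:235,110:165];g0=cv2.cvtColor(q,cv2.COLOR_RGB2GRAY)[180:235,110:165]
D=g.astype(int)-g0
for r in D[::2]: print(''.join('#' if v<-20 else '+' if v>20 else '.' for v in r))
s,_=get_image("scene");g=cv2.cvtColor(s,cv2.COLOR_RGB2GRAY)
print();
for r in g[246:280,388:428]: print(' '.join(f"{v//10:2d}" for v in r))
```

```text
[595.86942345   7.93488921 243.56448539]
[191. 335.] 189.7 147.0 129.3 10.8 -2.3
[378. 209.] 487.3 -302.9 58.2 30.9 -71.4
[498. 223.] 449.5 -599.2 143.3 63.3 -46.6
[135. 207.] 488.4 295.7 100.8 89.9 35.2
[370. 183.] 553.2 -285.6 57.1 28.5 -70.7
[360. 158.] 618.2 -263.1 59.2 32.1 -73.5
[346.  88.] 805.4 -235.7 120.5 117.2 -1.5
[404.   6.] 1045.0 -399.8 583.9 36.3 -89.6
[100.   5.] 1041.3 421.9 540.8 33.2 -89.6
.......................................................
.......................................................
.......................................................
.......................................................
.......................................................
.......................................................
.......................................................
.......................................................
.......................................................
.......................................................
.......................................................
........................###............................
...............
[... 4261 characters left out ...]
2 22 22 22 22 22 22 22 22 22 22 22 22 22 23 22 23 23 23 23 23 23 23 23 23 23 23 23 23 23 23 23 22 16
22 22 22 22 22 22 22 22 22 22 22 22 22 22 22 22 22 22 22 22 22 23 23 23 23 23 23 23 23 23 23 23 23 23 23 23 23 23 22 14
22 22 22 22 22 22 22 22 22 22 22 22 22 22 22 22 22 22 22 22 22 23 23 23 23 23 23 23 23 23 23 23 23 23 23 23 23 23 20 16
17 22 22 22 22 22 22 22 22 22 22 22 22 22 22 22 22 22 22 22 22 23 23 23 23 23 23 23 23 23 23 23 23 23 23 23 23 22 17 16
12 15 20 22 22 22 22 22 22 22 22 22 22 22 22 22 22 22 22 23 23 23 23 23 23 23 23 23 23 23 23 23 23 23 23 23 23 21 16 16
11 11 14 18 22 22 22 22 22 22 22 22 22 22 22 22 22 22 22 22 23 23 23 23 23 23 23 23 23 23 23 23 23 23 23 23 22 18 16 15
```

Die_b has left the table and shows in the jar, on top of die_a. The jar is unmoved and the gripper is empty and clear, so I hand in.

```bash
python3 -c "
from workcell import *
print(hand_in())"
```

```text
the job is handed in; nothing more can be done
None
```

The job is handed in at about 38 s: the three large dominoes lie flat and face up, one per compartment, and both dice went one after the other into the jar, which is still standing. The second die's landing, on top of the first, was checked from image data only.

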